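Lift the sample carousel off its drive spindle and hold it clear

TASK

I want to wipe the spindle of the sample carousel. First turn the rotary switch on the drive unit's tower to off, then pull the spring latch on the carousel's handle towards the fixed grip post, lift the loaded carousel off the ball head until it is wholly above the spindle, and stay there: finish holding it level and still over the spindle, without letting go. Leave everything else where it stands.

Things in the scene. Friction and masses are not known exactly. Their poses are not given: they have to be found in the camera images.
- drive_unit: Fixed white bench unit, 200 (x) by 300 mm (y); origin at the centre of its underside on the worktop, x to its back, y to its left, z up. Left: low housing with a flat metal seat flange (top at z 54 mm) and the upright spindle at x 0, y 55 mm. Right: control tower, y -148 to -48 mm, top at z 100 mm, with the rotary switch on top at x -40, y -98 mm and a timer lying behind it.
- spindle_ball (a point): Centre of the steel ball head on the spindle, 113.5 mm above the worktop. Ball 26 mm in diameter, cut flat 5.5 mm below its centre: a square shoulder over a 12 mm neck. The ball's top is 72.5 mm above the seat flange. Hidden inside the carousel while that is seated.
- switch (a joint): Angle of the rotary switch about the vertical: 0 = on (as found), 1.047 rad (60 degrees) = off, a stop at each end. Grows counter-clockwise seen from above. A sprung over-centre toggle of about 0.12 N m pulls it home to the nearer end; the tipping point is in the middle. Marks engraved on its plate: short bar = on, round dot = off.
- switch_grip (a point): Middle of the switch's black bar handle, on its axis, 125.5 mm above the worktop; x along the bar, y across it. Bar 55 mm long, 13 mm thick, standing from 108 to 137 mm above the worktop on a 46 mm round collar. Its -x end is the nose, with a white line. Off: nose to the unit's front, 30 degrees to the right; on: front, 30 degrees to the left.
- carousel: Loose grey carousel, about 0.6 kg, with eight capped tubes fixed in it on a 140 mm circle (caps up to z 96 mm). Origin at the centre of the underside of its 176 mm disc, z up; starts seated on the flange, axis on the spindle, turned up to 35 degrees. Handle at the centre, two upright plates 24 mm wide in x, up to z 129 mm: fixed grip post (y 3 to 11 mm), latch tab (y -34 to -29 mm at rest).
- grip_post (a point): Middle of the outer (carousel +y) face of the fixed grip post, 116 mm above the carousel's origin, 11 mm from its axis; axes as the carousel's. Post and tab stand free from 92 mm above the origin upward.
- latch_tab (a point): Middle of the outer (carousel -y) face of the latch tab, 116 mm above the carousel's origin; axes as the carousel's. 45 mm from grip_post with the latch at rest, 36 mm with it fully drawn back. A hand squeezes tab and post together and lifts by both.
- latch (a joint): Travel of the latch: 0 = at rest, its hook under the ball's shoulder, so that the carousel cannot be lifted; 0.009 m = fully drawn back at its stop. The tab moves to carousel +y, towards the grip post. The spring pushes back with 3 N at rest, 7 N at the stop; the hook clears the ball from about 6 mm.
- timer: White square timer, 64 x 64 x 19 mm, lying on top of the tower behind the switch; origin at the centre of its underside. Leave alone.
- near_rack: Grey rack full of collected tubes, 167 x 246 x 121 mm, at the right; origin at the centre of its underside. Leave alone.
- tube_block: Black tube block with one tube, 91 x 131 x 102 mm, at the front right; origin at the centre of its underside. Leave alone.
- slide_box: Blue slide box, 170 x 105 x 38 mm, at the left; origin at the centre of its underside. Leave alone.
- scissors: Scissors with red handles, 87 x 199 x 9 mm, at the front left; origin at the centre of its underside. Leave alone.

How it is judged:
On the way, in this order (a step that is already met when the one before it is completed fails the run):
1. the rotary switch is turned home to off (value of joint switch above 0.92 rad and z of carousel in the frame of drive_unit below 0.06 m), for 0.2 s.
2. the latch is drawn back while the carousel is still down on the spindle (value of joint latch above 0.0065 m and z of carousel in the frame of drive_unit below 0.065 m), for 0.1 s.
3. the carousel is lifted wholly above the ball head (z of carousel in the frame of drive_unit above 0.128 m), for 0.2 s.
At the end, for the whole second after the job is handed in: Switch at off (over 0.92 rad); carousel held by the fingers alone (over 4 N, drive unit not touching), underside over 128 mm above the worktop (ball top at 126.5 mm), within 50 mm of the spindle axis, level within 0.17 rad, still (under 0.03 m/s) (value of joint switch above 0.92 rad and z of carousel in the frame of drive_unit above 0.128 m and horizontal distance between carousel and spindle_ball below 0.05 m and angle between carousel's own z axis and vertical below 0.17 rad and linear speed of carousel below 0.03 m/s and contact force between carousel and the fingers above 4 N and contact force between carousel and drive_unit below 0.3 N); the arm keeps its last pose, push and grip.
It fails at once if the carousel is raised while the drive is switched on (value of joint switch below 0.75 rad and z of carousel in the frame of drive_unit above 0.07 m).
It fails at once if the loaded carousel is tipped (angle between carousel's own z axis and vertical above 0.4 rad).
It fails at once if the carousel falls or is put aside (horizontal distance between carousel and spindle_ball above 0.15 m).
It fails at once if a bystander is disturbed (distance of any of timer, near_rack, tube_block, slide_box, scissors from where it was at the start of the episode above 0.03 m).
It also fails if it takes over 48 s, if anything falls off the work surface, if the arm or the gripper's body presses on something with over 40 N, if the wrist force passes 120 N, or if a joint passes its speed limit or range.

ROBOT

A 7-joint arm with a two-finger parallel gripper is mounted at the origin on a cart in front of the work surface, level with it; the furniture and walls round the work are solid. World frame = base frame: x ahead of the robot, y to its left, z up, the work surface at z = 0. Lengths are in m, angles in rad, forces in N, time in s.
With the tool pointing down it reaches from about 0.425 to 0.95 m from the base axis. Payload 4.7 kg.
Tool frame: the origin (TCP) lies midway between the tips of the shut fingers; the grasp point (between the pads) lies 19 mm behind it; z points along the fingers, y is the line along which they close (so a half turn about z gives the same grasp; the last joint's range is limited). The gripper opens to 85 mm and grips with 20 to 120 N. Pads are 22 mm wide; open, the fingers measure 114 mm over their backs; the gripper's body (76 mm by 85 mm) begins 54 mm behind the grasp point. The pads swing forward as they close: fully open they stand 13 mm farther back than shut.
Start: joints at [1.268, 0.469, -0.049, 1.532, 0.024, 1.141, -0.082], TCP at [0.183, -0.65, 0.231] pointing down, gripper open.
Joint ranges: [-2.59, 2.59], [-0.33, 1.99], [-1.39, 1.29], [0.1, 2.45], [-1.04, 4.18], [0.21, 1.99], [-2.66, 2.66]. Speed limits (rad/s): [2.57, 2.57, 3.14, 3.14, 3.14, 3.14, 3.14].

INTERFACE

Orientations are given as a rotation vector (axis times angle).
In Python, from plant import r gives the robot as it stands. The module is installed in compiled form; this text tells all that it offers.
- The arm moves only by the tool drive_tool, never from a script. Its argument "increments" is one flat list of numbers, 7 for each row, row after row: the opening, from 0 (shut) to 1 (fully open), then the shift along the world's x, y, z in units of 1000 mm (1.0 is 1000 mm), then the turn, a rotation vector about the world's x, y, z in units of 4 degrees (1.0 is 4 degrees). A call has 1 to 8 rows; each row shifts and turns the commanded pose from where the row before left it; what a row does not reach is not made up. A row lasts 1/8 s, in which the tool goes at most 62.5 mm and 10.7 degrees, less where a joint would pass 70% of its speed; a pose out of reach is approached as far as the arm can. A call with a number of a shift or a turn outside -1 to 1 is refused whole. A call with a gripper value outside its range is refused whole. The fingers move at their own pace and stop on an object; the grip force is fixed at half the most. Time passes only in rows, so rows that do not move let the fingers close. It gives the time, the measured TCP pose, the force, the opening and the grip force at its end, in the units of the state.
- r.get_state(): the state, without advancing time (a new reading comes with each control period).
- r.grab_frame(name): name is "scene" or "top" or "wrist"; returns a dict with "frame" (384x512x3 uint8, blue, green, red), "z_map" (384x512 float32, m along the optical axis (not along the pixel's ray), 0 where there is no reading), "intrinsics" (3x3 intrinsics, pixels), "xyz" and "orientation" of the camera in the world; the wrist camera has in their place "mount" (4x4, takes a point from camera to tool coordinates, whose origin is the TCP and whose axes are the flange's). Camera axes: x right, y up, looking along -z (the intrinsics and any distortion apply to the point x, -y, -z); pixel columns grow to the right and rows downward; lengths in m; the calibration is good to about 2 mm. A picture is of the moment at which its call begins: read the wrist's pose just before it.
- r.job_done(): hands the job in; it is judged then, once.
The state is a dict: "clock": time; "joint_pos": joint angles; "joint_velocities": joint speeds; "joint_efforts": joint torques, N m; "tool_pos": TCP position; "ee_rot": TCP orientation; "contact_force": force on the tool from outside, world axes, zero at the start; "torque": the same for the moment, N m; "width": opening from 0.0 (shut) to 1.0 (fully open); "grasp_force": force on a finger pad.
Only numpy, scipy, OpenCV 4.12 (cv2) and the standard library are available. Lean on these libraries where they do the work, as an engineer would, in place of code of your own. Each camera call takes 0.05 s, during which the arm holds its last target. There are 200 camera calls.

## Working session

There is one attempt and no reset: what is moved stays moved. The work goes in short steps, Python scripts to look and compute and a tool call to move; the robot and the scene stay as the last step left them, time stands still between calls to the robot, and variables do not carry over. Pictures are saved under pics/ and viewed, at most 10 in all, crops included, and the job is handed in when it is done.

Besides the shell and the picture viewer there is one more tool, called after "Request:" as a command line: name --argument value ..., lists and objects as JSON in quotes. drive_tool: Moves the arm, as the interface text tells. Shifts and turns lie within -1 to 1; 1 stands for 1000 mm of shift or 4 degrees of turn. Its arguments: {"type":"object","properties":{"increments":{"type":"array"}},"required":["increments"]}

```bash
mkdir -p pics
cat > h.py <<'E'
import numpy as np, cv2, pickle
from scipy.spatial.transform import Rotation as R
from plant import r
def rot(o):
    o=np.array(o,float)
    if o.shape==(3,3): return o
    return R.from_rotvec(o).as_matrix() if o.size==3 else R.from_quat(o).as_matrix()
def grab(n,save=None):
    s=r.get_state(); f=r.grab_frame(n)
    if n=='wrist':
        T=np.eye(4);T[:3,:3]=rot(s['ee_rot']);T[:3,3]=s['tool_pos']
        f['T']=T@np.array(f['mount'])
    else:
        T=np.eye(4);T[:3,:3]=rot(f['orientation']);T[:3,3]=f['xyz'];f['T']=T
    if save: cv2.imwrite('pics/'+save,f['frame'])
    return f
def plane(f,uv,z):
    uv=np.atleast_2d(np.array(uv,float));K=np.array(f['intrinsics'])
    d=np.c_[(uv[:,0]-K[0,2])/K[0,0],-(uv[:,1]-K[1,2])/K[1,1],-np.ones(len(uv))]@f['T'][:3,:3].T
    o=f['T'][:3,3]; return o+d*((z-o[2])/d[:,2])[:,None]
def cloud(f):
    K=np.array(f['intrinsics']);Z=f['z_map'];v,u=np.indices(Z.shape)
    P=np.stack([(u-K[0,2])/K[0,0]*Z,-(v-K[1,2])/K[1,1]*Z,-Z],-1)
    P=P@f['T'][:3,:3].T+f['T'][:3,3];P[Z==0]=np.nan;return P
E
python3 - <<'E'
from h import *
s=r.get_state();print({k:np.round(v,3).tolist() for k,v in s.items()})
a=[]
for n in('scene','top'):
    f=grab(n,n+'0.png');print(n,{k:(np.round(v,3).tolist()) for k,v in f.items() if k not in('frame','z_map')},[k for k in f])
    print((f['z_map']>0).mean())
    pickle.dump(f,open(n+'.pkl','wb'))
E
```

```text
{'clock': 0.0, 'joint_pos': [1.268, 0.469, -0.049, 1.534, 0.024, 1.141, -0.082], 'joint_velocities': [-0.0, -0.0, -0.001, 0.002, -0.0, -0.003, 0.001], 'joint_efforts': [-0.001, -51.03, -0.046, -23.771, 0.011, 0.008, 0.0], 'tool_pos': [0.182, -0.649, 0.23], 'ee_rot': [-3.11, -0.428, 0.0], 'contact_force': [0.479, -0.162, 0.014], 'torque': [0.014, 0.004, -0.036], 'grasp_force': 0.0, 'width': 0.998}
scene {'intrinsics': [[456.08, 0.0, 258.591], [0.0, 456.08, 191.768], [0.0, 0.0, 1.0]], 'xyz': [-0.669, -0.747, 1.237], 'orientation': [0.82, -0.448, -0.919], 'T': [[0.548, 0.519, -0.656, -0.669], [-0.836, 0.344, -0.427, -0.747], [0.004, 0.783, 0.623, 1.237], [0.0, 0.0, 0.0, 1.0]]} ['frame', 'z_map', 'intrinsics', 'xyz', 'orientation', 'T']
0.9957834879557291
top {'intrinsics': [[405.216, 0.0, 255.928], [0.0, 405.216, 198.262], [0.0, 0.0, 1.0]], 'xyz': [0.228, -0.012, 1.455], 'orientation': [0.172, -0.15, -1.436], 'T': [[0.129, 0.97, -0.206, 0.228], [-0.992, 0.126, -0.028, -0.012], [-0.001, 0.207, 0.978, 1.455], [0.0, 0.0, 0.0, 1.0]]} ['frame', 'z_map', 'intrinsics', 'xyz', 'orientation', 'T']
0.995697021484375
```

View pics/top0.png

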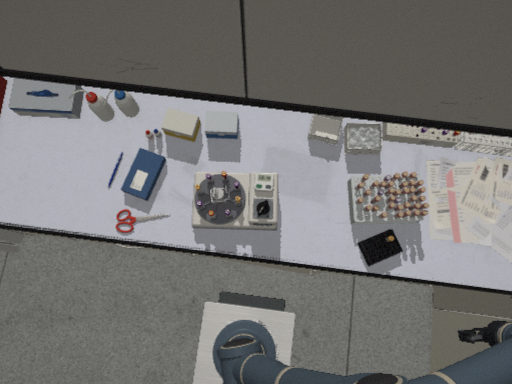

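View pics/scene0.png

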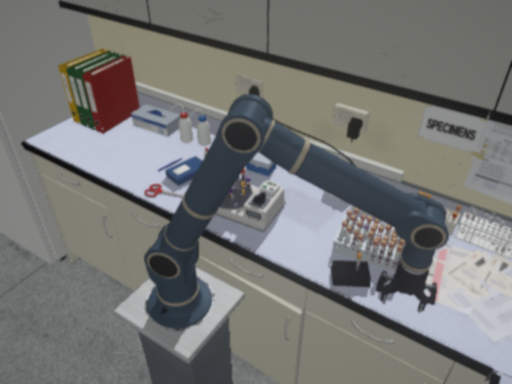

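The top view shows the unit near (235,200), with the carousel at about (219,199) and the switch at about (264,208). The scene view has the arm partly in front of the carousel. Next I'll measure the unit from the top view.

Run:
```python
from h import *
f=pickle.load(open('top.pkl','rb'));P=cloud(f)
v,u=np.indices(P.shape[:2]);roi=(u>185)&(u<285)&(v>165)&(v<235)
print('table z',np.nanmedian(P[...,2][(u>290)&(u<340)&(v>170)&(v<200)]))
z=P[...,2]
def rect(m):
    q=(P[m&roi][:,:2]*1000).astype(np.float32);return len(q),cv2.minAreaRect(q)
print('unit',rect(z>0.02)); 
q=roi&(z>.09)&(z<.104)&(u>245);print('tower',rect(q))
q=roi&(z>.108)&(u>245);print('switch/timer',rect(q), P[q].mean(0))
q=roi&(z>.16)&(u<245);print('handle',rect(q),P[q].mean(0),P[q][:,2].max())
c=cv2.resize(f['frame'][160:240,185:285],None,fx=7,fy=7,interpolation=cv2.INTER_CUBIC);cv2.imwrite('pics/c0.png',c)
```

```text
table z -0.0014529220734393888
unit (4698, ((510.6632995605469, 104.4383773803711), (201.8175506591797, 300.59014892578125), 5.740992546081543))
tower (892, ((520.0490112304688, 4.80364990234375), (180.0174102783203, 99.11810302734375), 5.221238613128662))
switch/timer (438, ((525.4876098632812, 3.9215927124023438), (152.3065185546875, 61.54157257080078), 7.262014389038086)) [0.54755436 0.00702256 0.11813245]
handle (39, ((507.9053955078125, 145.3931427001953), (23.340269088745117, 45.030006408691406), 14.369611740112305)) [0.50623793 0.14822226 0.1780362 ] 0.1867437451831564
```

View pics/c0.png

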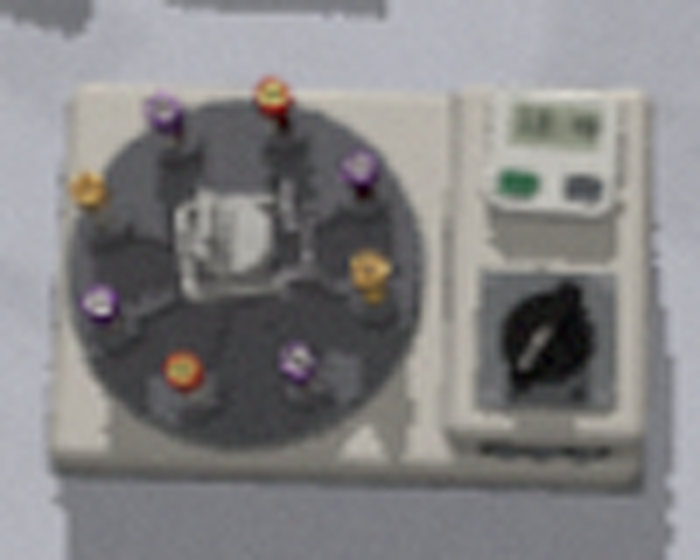

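The crop shows the unit, the handle at about (240,245), the timer at (555,150), and the switch at (545,340) with its nose to front-left, so it is on. The rectangles match the given sizes, with yaw about 5.5°. I'll move over the unit, turning −40° on the way to face across the bar.

Request:
drive_tool --increments '[1, 0.01, 0.03, 0.02, 0, 0, -0.8, 1, 0.022, 0.053, 0.015, 0, 0, -0.8, 1, 0.022, 0.053, 0.015, 0, 0, -0.8, 1, 0.022, 0.053, 0.015, 0, 0, -0.8, 1, 0.022, 0.053, 0.015, 0, 0, -0.8, 1, 0.022, 0.053, 0.01, 0, 0, -0.8, 1, 0.022, 0.053, 0.01, 0, 0, -0.8, 1, 0.022, 0.053, 0, 0, 0, -0.8]'

```text
clock: 1.1
tool_pos: [0.3472, -0.2471, 0.332]
ee_rot: [3.128, -0.274, 0.002]
contact_force: [0.1, -0.3, 0.1]
width: 1.001
grasp_force: 0.0
```

Request:
drive_tool --increments '[0.6, 0.022, 0.053, 0, 0, 0, -0.8, 0.6, 0.022, 0.053, 0, 0, 0, -0.8, 0.6, 0.022, 0.053, 0, 0, 0, -0.8, 0.6, 0.022, 0.053, 0, 0, 0, -0.8, 0.6, 0.022, 0.053, 0, 0, 0, -0.4, 0.6, 0.022, 0.04, 0, 0, 0, 0, 0.6, 0, 0, 0, 0, 0, 0, 0.6, 0, 0, 0, 0, 0, 0]'

```text
clock: 2.1
tool_pos: [0.4782, 0.0553, 0.3308]
ee_rot: [3.07, -0.662, -0.002]
contact_force: [0.2, -0.4, -0.5]
width: 0.601
grasp_force: 0.0
```

Run:
```python
from h import *
s=r.get_state();T=rot(s['ee_rot']);print(s['clock'],s['tool_pos'],T.round(3).tolist(),s['width'],s['contact_force'])
f=grab('wrist','w0.png');pickle.dump(f,open('w0.pkl','wb'));print(np.array(f['mount']).round(3))
```

```text
2.1 [0.47815624 0.05534253 0.33079107] [[0.911, -0.412, -0.001], [-0.412, -0.911, -0.001], [-0.001, 0.001, -1.0]] 0.6014469238572226 [ 0.21142326 -0.44594171 -0.51932926]
[[-0.     0.957  0.291  0.075]
 [ 1.     0.     0.    -0.001]
 [ 0.     0.291 -0.957 -0.143]
 [ 0.     0.     0.     1.   ]]
```

View pics/w0.png

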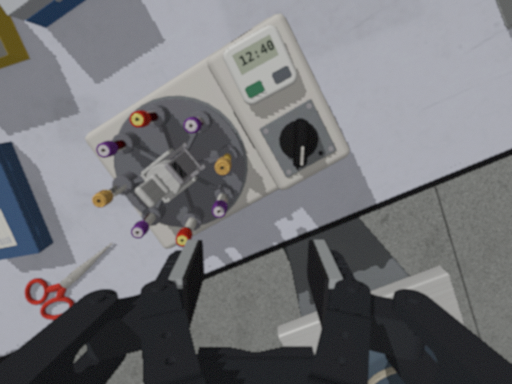

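The wrist view shows the switch at about (298,145) with its nose pointing down, the handle at about (170,175), and the timer at (260,65). Next I'll measure them from this view.

Run:
```python
from h import *
f=pickle.load(open('w0.pkl','rb'));P=cloud(f);z=P[...,2];v,u=np.indices(z.shape)
def rect(m,n):
    q=(P[m][:,:2]*1000).astype(np.float32);(c,s,a)=cv2.minAreaRect(q);print(n,len(q),np.round(c,1),np.round(s,1),round(a,1),P[m][:,2].max().round(4),np.median(P[m][:,2]).round(4))
sw=(u>265)&(u<330)&(v>110)&(v<180)
rect(sw&(z>.120),'bar');rect(sw&(z>.104)&(z<.2),'bar+collar')
t=(u>200)&(u<350)&(v>15)&(v<190)
rect(t&(z>.095)&(z<.104),'tower')
tm=(u>215)&(u<305)&(v>20)&(v<105);rect(tm&(z>.113),'timer')
h=(u>125)&(u<215)&(v>135)&(v<215)
rect(h&(z>.168),'handle')
m=(h&(z>.172)).astype(np.uint8);n,l,st,_=cv2.connectedComponentsWithStats(m)
for i in range(1,n):
    if st[i,4]>15: rect(l==i,f'plate{i} px{st[i][:4]}')
# disc circle from caps
c=(u>85)&(u<240)&(v>100)&(v<250)&(z>.142)&(z<.156)
n,l,st,_=cv2.connectedComponentsWithStats(c.astype(np.uint8))
pts=np.array([P[l==i].mean(0) for i in range(1,n) if st[i,4]>40]);print(pts.round(4).tolist())
A=np.c_[2*pts[:,:2],np.ones(len(pts))];s=np.linalg.lstsq(A,(pts[:,:2]**2).sum(1),rcond=None)[0];print('cap circle',s[:2],np.sqrt(s[2]+s[0]**2+s[1]**2))
```

```text
bar 629 [483.3  -1.7] [13.3 50.2] 65.4 0.14 0.1371
bar+collar 2095 [483.4  -1.7] [67.5 66.9] 5.2 0.14 0.1087
tower 7185 [519.9  35.3] [177.2 164. ] 5.6 0.104 0.1002
timer 3790 [573.5   6.6] [63.9 63.8] 2.7 0.1211 0.1175
handle 549 [510.9 142.5] [23.9 45.5] 13.6 0.1847 0.1816
plate1 px[165 162  21  23] 211 [515.5 123.3] [23.9  5.6] 14.6 0.1846 0.1823
plate2 px[135 185  23  23] 272 [506.9 160.4] [23.1  7.8] 17.3 0.1847 0.1821
[[0.5771, 0.1427, 0.1444], [0.5163, 0.1215, 0.1494], [0.4975, 0.0846, 0.1489], [0.5078, 0.1567, 0.1472], [0.5195, 0.2217, 0.1483], [0.4403, 0.1653, 0.1441]]
cap circle [0.50781381 0.15616655] 0.058517782517100776
```

The wrist measurements agree with each other:
- **Switch:** (0.483, −0.002), bar at −24.5°.
- **Plates:** 38.1 mm apart, where 38.5 is expected.
- **Carousel:** yaw about 13.3°.

I'll descend on the bar.

Request:
drive_tool --increments '[0.6, 0.005, -0.03, -0.02, 0, 0, 0, 0.6, 0, -0.027, -0.04, 0, 0, 0, 0.6, 0, 0, -0.045, 0, 0, 0, 0.6, 0, 0, -0.045, 0, 0, 0, 0.6, 0, 0, -0.04, 0, 0, 0, 0.6, 0, 0, -0.02, 0, 0, 0, 0.6, 0, 0, -0.009, 0, 0, 0, 0.6, 0, 0, 0, 0, 0, 0]'

```text
clock: 3.15
tool_pos: [0.4834, -0.0017, 0.1124]
ee_rot: [3.07, -0.664, -0.0]
contact_force: [-0.2, 0.1, 0.2]
width: 0.595
grasp_force: 0.0
```

Request:
drive_tool --increments '[0, 0, 0, 0, 0, 0, 0, 0, 0, 0, 0, 0, 0, 0, 0, 0, 0, 0, 0, 0, 0, 0, 0, 0, 0, 0, 0, 0, 0, 0, 0, 0, 0, 0, 0]'

```text
clock: 3.78
tool_pos: [0.4836, -0.0022, 0.1134]
ee_rot: [3.068, -0.663, 0.001]
contact_force: [-2.3, -3.1, 6.2]
width: 0.142
grasp_force: 59.2
```

The fingers stopped at 12 mm on the bar with 59 N of grip. Now I'll turn +60°.

Request:
drive_tool --increments '[0, 0, 0, 0, 0, 0, 1, 0, 0, 0, 0, 0, 0, 1, 0, 0, 0, 0, 0, 0, 1, 0, 0, 0, 0, 0, 0, 1, 0, 0, 0, 0, 0, 0, 1, 0, 0, 0, 0, 0, 0, 1, 0, 0, 0, 0, 0, 0, 1, 0, 0, 0, 0, 0, 0, 1]'

```text
clock: 4.78
tool_pos: [0.4836, -0.0018, 0.1134]
ee_rot: [3.132, 0.212, 0.0]
contact_force: [-2.6, -2.1, 7.1]
width: 0.144
grasp_force: 59.3
```

Request:
drive_tool --increments '[0, 0, 0, 0, 0, 0, 1, 0, 0, 0, 0, 0, 0, 1, 0, 0, 0, 0, 0, 0, 1, 0, 0, 0, 0, 0, 0, 1, 0, 0, 0, 0, 0, 0, 1, 0, 0, 0, 0, 0, 0, 1, 0, 0, 0, 0, 0, 0, 1, 0, 0, 0, 0, 0, 0, 0]'

```text
clock: 5.78
tool_pos: [0.4835, -0.0016, 0.1135]
ee_rot: [2.989, 0.962, -0.001]
contact_force: [-2.6, -1.7, 7.6]
width: 0.138
grasp_force: 59.4
```

Run:
```python
from h import *
s=r.get_state();T=rot(s['ee_rot']);print(np.degrees(np.arctan2(T[1,0],T[0,0])),s['tool_pos'],s['contact_force'],s['torque'],s['width'],s['grasp_force'])
```

```text
35.666794660280225 [ 0.48354987 -0.00158657  0.11345072] [-2.58627364 -1.72796271  7.64609413] [-0.29117648  0.79060376  0.09214927] 0.13765974235172643 59.44701611995697
```

The bar is at +60° from where it started. I'll release, rise, and look at the handle from closer, with the tool yaw set to the carousel's.

Request:
drive_tool --increments '[0.6, 0, 0, 0, 0, 0, 0, 0.6, 0, 0, 0, 0, 0, 0, 0.6, 0, 0, 0, 0, 0, 0, 0.6, 0, 0, 0.03, 0, 0, 0, 0.6, 0, 0, 0.05, 0, 0, 0, 0.6, 0, 0, 0.05, 0, 0, -0.6, 0.75, 0, 0.02, 0.04, 0, 0, -1, 0.75, -0.005, 0.035, 0, 0, 0, -1]'

```text
clock: 6.78
tool_pos: [0.4808, 0.0542, 0.2855]
ee_rot: [3.066, 0.678, 0.011]
contact_force: [0.3, 0.3, -1.3]
width: 0.749
grasp_force: 0.0
```

Request:
drive_tool --increments '[0.75, -0.01, 0.04, 0, 0, 0, -1, 0.75, -0.01, 0.035, 0, 0, 0, -1, 0.75, 0, 0.01, 0, 0, 0, -1, 0.75, 0, 0, 0, 0, 0, 0, 0.75, 0, 0, 0, 0, 0, 0]'

```text
clock: 7.4
tool_pos: [0.4587, 0.1384, 0.2821]
ee_rot: [3.12, 0.363, -0.001]
contact_force: [-0.4, 0.3, -0.3]
width: 0.752
grasp_force: 0.0
```

Run:
```python
from h import *
s=r.get_state();T=rot(s['ee_rot']);print(s['clock'],np.degrees(np.arctan2(T[1,0],T[0,0])),s['tool_pos'],s['width'],s['joint_pos'])
f=grab('wrist','w1.png');pickle.dump(f,open('w1.pkl','wb'))
P=cloud(f);z=P[...,2];P2=np.where(np.isnan(P),0,P)
near=(np.hypot(P2[...,0]-.5085,P2[...,1]-.1425)<.045)&(z>.172)&(z<.195)
n,l,st,ce=cv2.connectedComponentsWithStats(near.astype(np.uint8))
for i in range(1,n):
    if st[i,4]>25:
        q=P[l==i];c,sz,a=cv2.minAreaRect((q[:,:2]*1000).astype(np.float32));print(st[i],np.round(c,1),np.round(sz,1),round(a,1),np.median(q[:,2]).round(4))
b=(np.hypot(P2[...,0]-.4833,P2[...,1]+.0017)<.04)&(z>.125)&(z<.15)
q=P[b];print('bar',len(q),cv2.minAreaRect((q[:,:2]*1000).astype(np.float32)) if len(q)>20 else '')
```

```text
7.4 13.28883728982929 [0.45868314 0.13840606 0.28214117] 0.7516956239006414 [ 0.44778298  0.2023046  -0.93839186  1.87519856  0.17860124  1.15219377
 -1.89294151]
[235 114  12  32 331] [506.7 161.6] [23.2  8.4] 13.0 0.1827
[287 114   9  32 253] [515.7 123.6] [23.2  5.6] 13.6 0.1829
bar 829 ((483.8537292480469, -1.2904396057128906), (49.52479934692383, 13.486281394958496), 35.603763580322266)
```

View pics/w1.png

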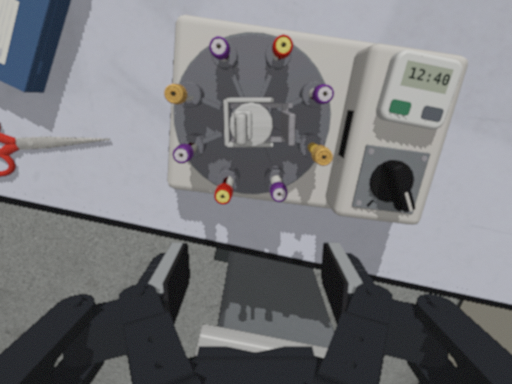

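The switch now measures 35.6° in the world, which is off: nose front-right, at (405,205). The handle plates are at (240,130) and (291,130), 39 mm apart with yaw 13.3°. I'll centre the gripper on the drawn-back handle at (0.510, 0.148).

Request:
drive_tool --increments '[0.9, 0.026, 0.005, 0, 0, 0, 0, 0.9, 0.025, 0.0045, 0, 0, 0, 0, 0.9, 0, 0, 0, 0, 0, 0, 0.9, 0, 0, -0.04, 0, 0, 0, 0.9, 0, 0, -0.04, 0, 0, 0, 0.9, 0, 0, -0.03, 0, 0, 0, 0.9, 0, 0, -0.025, 0, 0, 0, 0.9, 0, 0, 0, 0, 0, 0]'

```text
clock: 8.45
tool_pos: [0.5077, 0.1473, 0.1459]
ee_rot: [3.119, 0.363, -0.007]
contact_force: [-0.5, 0.6, 0.1]
width: 0.899
grasp_force: 0.0
```

Run:
```python
from h import *
s=r.get_state();print(s['clock'],s['tool_pos'],s['contact_force'],s['width'])
f=grab('wrist','w2.png')
```

```text
8.45 [0.50767451 0.14733544 0.14589299] [-0.46531474  0.58700803  0.13919837] 0.8994551068546084
```

View pics/w2.png

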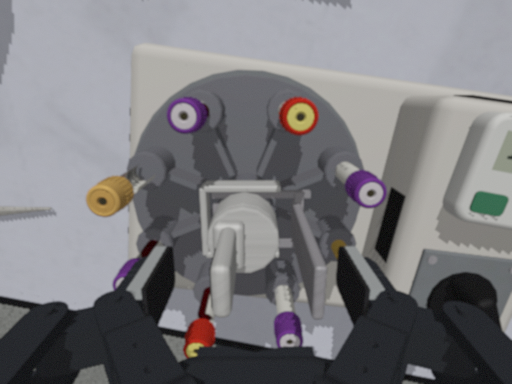

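The post (228,265) and tab (312,265) stand between the pads, with a gap on each side. Now I'll squeeze.

Request:
drive_tool --increments '[0.3, 0.002, 0.001, 0, 0, 0, 0, 0.3, 0, 0, 0, 0, 0, 0, 0.3, 0, 0, 0, 0, 0, 0, 0.3, 0, 0, 0, 0, 0, 0, 0.3, 0, 0, 0, 0, 0, 0, 0.3, 0, 0, 0, 0, 0, 0]'

```text
clock: 9.25
tool_pos: [0.5128, 0.149, 0.1489]
ee_rot: [3.119, 0.362, 0.004]
contact_force: [-0.1, -3.5, 6.6]
width: 0.39
grasp_force: 61.0
```

Opening is about 33 mm at 61 N, so the latch is fully drawn back. I'll lift gently and watch the force.

Request:
drive_tool --increments '[0.2, 0, 0, 0.003, 0, 0, 0, 0.2, 0, 0, 0.004, 0, 0, 0, 0.2, 0, 0, 0.005, 0, 0, 0, 0.2, 0, 0, 0.005, 0, 0, 0, 0.2, 0, 0, 0, 0, 0, 0]'

```text
clock: 9.88
tool_pos: [0.5117, 0.15, 0.1648]
ee_rot: [-3.12, -0.364, -0.001]
contact_force: [-0.2, 0.2, -6.5]
width: 0.389
grasp_force: 60.5
```

The force is the carousel's weight only (6.5 N), so it is free. I'll lift on to about 95 mm in total.

Request:
drive_tool --increments '[0.2, 0, 0, 0.01, 0, 0, 0, 0.2, 0, 0, 0.015, 0, 0, 0, 0.2, 0, 0, 0.015, 0, 0, 0, 0.2, 0, 0, 0.015, 0, 0, 0, 0.2, 0, 0, 0.015, 0, 0, 0, 0.2, 0, 0, 0.008, 0, 0, 0, 0.2, 0, 0, 0.003, 0, 0, 0, 0.2, 0, 0, 0, 0, 0, 0]'

```text
clock: 10.88
tool_pos: [0.5114, 0.1495, 0.2451]
ee_rot: [3.12, 0.363, -0.001]
contact_force: [-0.5, 0.0, -5.9]
width: 0.391
grasp_force: 60.5
```

Request:
drive_tool --increments '[0.2, 0, 0, 0, 0, 0, 0, 0.2, 0, 0, 0, 0, 0, 0, 0.2, 0, 0, 0, 0, 0, 0, 0.2, 0, 0, 0, 0, 0, 0, 0.2, 0, 0, 0, 0, 0, 0, 0.2, 0, 0, 0, 0, 0, 0]'

```text
clock: 11.62
tool_pos: [0.5115, 0.1497, 0.2454]
ee_rot: [3.12, 0.364, 0.0]
contact_force: [0.2, -0.5, -5.7]
width: 0.391
grasp_force: 60.5
```

Run:
```python
from h import *
s=r.get_state();print(s['clock'],s['tool_pos'],s['contact_force'],s['width'],s['grasp_force'],np.abs(s['joint_velocities']).max())
f=grab('wrist','w3.png');P=cloud(f);g=f['frame'].astype(int);z=P[...,2]
w=(np.abs(P[...,0]-.51)<.13)&(np.abs(P[...,1]-.155)<.12)
d=w&(z>.13)&(z<.165)&(g.max(-1)<120);h,e=np.histogram(z[d],35,(.13,.165));z0=e[h.argmax()];print('disc top mode',z0)
d&=abs(z-z0)<.012
q=P[d];A=np.c_[q[:,:2],np.ones(len(q))];k=np.ones(len(q),bool)
for _ in range(6):
    c=np.linalg.lstsq(A[k],q[k,2],rcond=None)[0];k=abs(A@c-q[:,2])<.0025
print(k.sum(),'tilt',np.hypot(*c[:2]),'z at spindle',c@[.5085,.154,1])
```

```text
11.625 [0.5115447  0.14965522 0.2453643 ] [ 0.18607512 -0.48760127 -5.69149267] 0.39058547817729716 60.54652690887451 0.0020613791850725566
disc top mode 0.155
15608 tilt 0.006561561780927816 z at spindle 0.15575652861899894
```

View pics/w3.png

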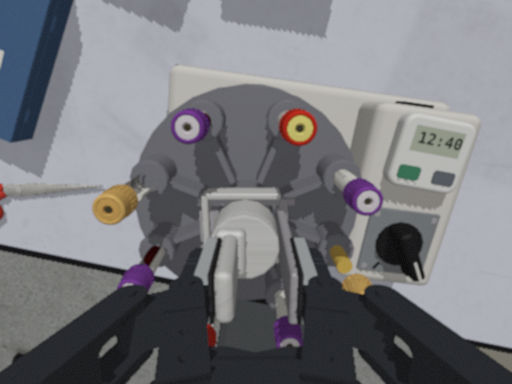

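The carousel is held level (tilt 0.007 rad) between the pads, with its underside at about 150 mm. The switch at (405,245) is still off. I'll hand the job in.

```bash
python3 -c "
from plant import r
print(r.job_done())"
```

```text
the job is handed in; nothing more can be done
None
```

The switch is off, and the carousel is unlatched, lifted to about 150 mm (ball top at 126.5 mm) and held level and still over the spindle; the job is handed in, but no verdict was returned.

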